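Push a slide tray through a spring-gated loading chute

TASK

Press the gate's long blue plate down with one fingertip and keep it down, so that the orange gate stays open, while the other fingertip pushes the yellow slide tray by the back of its upright handle along the chute, under the gate and fully home against the black end stop; then let the gate spring shut behind the tray. The raised gate must not touch the tray or its slides, and the tray is only pushed, never gripped, lifted or tipped. Leave the bottles and glassware round the chute where they stand.

Things in the scene. Friction and masses are not known exactly. Their poses are not given: they have to be found in the camera images.
- chute: Loading chute fixed to the worktop; the tray slides along its y axis towards -y. Origin on the worktop, z up. In its frame, mm: grey base plate x -100 to 72, y -155 to 195, 6 thick; channel x -2 to 62, floor z 6, open at +y; aluminium walls 6 thick, near one (x -8 to -2) 22 high, far one 30; black end stop's face at y -140; orange gate blade across the channel at y -40.
- tray: Yellow slide tray in the channel, two glass slides in it, 0.15 to 0.31 kg. Origin under the centre of its body, axes as the chute's. Body 60 (x) x 84 (y) x 18 mm high, front at y -42; behind it a flat tongue 44 wide, 3 thick, to the upright handle at y 84 to 92 (50 wide, 52 high). The body's front starts 12 to 50 mm short of the blade. It slides easily; 2 mm side play at each wall.
- tray_handle (a point): Middle of the rear (+y) face of the tray's upright handle plate, 30 mm above the tray's underside (36 above the worktop); tray frame x 0, y 92. The face is 50 mm wide and reaches 58 mm above the worktop: push here, towards -y.
- tray_home (a point): Where the tray's origin lies when its front rests on the end stop: chute frame x 30, y -98, z 6 mm (fixed to the chute). The tray's rear is then 16 mm beyond the blade, and its handle's rear face at chute y -6.
- gate (a joint): Angle of the see-saw gate, rad: 0 = shut, 0.75 = stop. Grows as the blue plate is pressed down; from 0.36 up the tray's body clears the blade. A spring shuts it when let go; holding it open takes 4 to 6 N half-way across the plate. The tray cannot push it open.
- hinge (a point): Axis of the gate at the blade (chute frame x -10, y -40, z 36 mm): a steel rod of 4 mm radius along the chute's y, from here over the plate's length, in two brackets 14 mm wide, 42 mm high, at chute y -52 and 189. The fingers straddle it: one in the channel, one over the plate.
- press_plate (a point): Point on top of the blue press plate, mid-length, 45 mm from the hinge. Plate: chute y -30 to 185, from 4 to 82 mm off the hinge towards chute -x, 4 thick. Shut, it slopes up from the hinge at 0.5 rad (this point at z 59 mm); at gate 0.5 it is level, top at z 38. A fingertip 45 mm from the hinge at z 30 to 38 holds the gate at 0.5 to 0.7 and may slide along the plate.
- gate_blade (a point): Middle of the lower edge of the gate's orange blade, 26 mm wide across the channel, 5 thick along it, hung from an orange arm; edge 12 mm above the worktop when shut, which leaves room for the tray's tongue but not its body.
- beaker: Bystander to leave alone: small 50 ml glass beaker with a dark filling, 59x63x78 mm; origin at the centre of its foot.
- vial: Bystander to leave alone: slim screw-cap vial with a white cap, 31 mm across, 114 mm tall; origin at the centre of its foot.
- dropper: Bystander to leave alone: dropper bottle with red teat, blue collar and yellow contents, 30 mm across, 86 mm tall; origin at the centre of its foot.
- flask: Bystander to leave alone: narrow glass conical flask, 55 mm across, 158 mm tall; origin at the centre of its foot.
- dropper_red: Bystander to leave alone: dropper bottle with red teat, blue collar and clear contents, 30 mm across, 86 mm tall, near the open end of the chute; origin at the centre of its foot.
Not all that is in view belongs to the job. Of the things that look like the tray, the middle-sized one is meant.

How it is judged:
On the way, in this order (a step that is already met when the one before it is completed fails the run):
1. a fingertip holds the gate open with the tray still short of it (value of joint gate above 0.36 rad and contact force between the fingers and gate above 0.3 N and y of tray in the frame of chute above 0.002 m), for 0.1 s.
2. the gate is held open by a fingertip while a fingertip pushes the tray under it (value of joint gate above 0.36 rad and contact force between the fingers and gate above 0.3 N and contact force between the fingers and tray above 0.05 N and y of tray in the frame of chute between -0.075 and -0.015 m), for 0.05 s.
At the end, for the whole second after the job is handed in: the tray lies flat in the chute, at rest, its front within 6 mm of the end stop, and the gate has shut behind it (below 0.06 rad) (y of tray in the frame of chute between -0.102 and -0.092 m and z of tray in the frame of chute below 0.01 m and angle between tray's own z axis and vertical below 0.06 rad and linear speed of tray below 0.01 m/s and value of joint gate below 0.06 rad); the robot touches nothing.
It fails at once if the gate touches the tray (1 N or more) (contact force between gate and tray above 1 N).
It fails at once if the tray is lifted more than 12 mm or tipped by more than 0.25 rad (z of tray in the frame of chute above 0.018 m or angle between tray's own z axis and vertical above 0.25 rad).
It fails at once if a bystander is shifted by more than 25 mm or knocked over (distance of any of beaker, vial, dropper, flask, dropper_red from where it was at the start of the episode above 0.025 m or angle between any of beaker, vial, dropper, flask, dropper_red's own z axis and vertical above 0.4 rad).
It also fails if it takes over 37 s, if anything falls off the work surface, if the arm or the gripper's body presses on something with over 40 N, if the wrist force passes 120 N, or if a joint passes its speed limit or range.

ROBOT

A 6-joint arm with a two-finger parallel gripper is mounted at the origin on a cart in front of the work surface, level with it; the furniture and walls round the work are solid. World frame = base frame: x ahead of the robot, y to its left, z up, the work surface at z = 0. Lengths are in m, angles in rad, forces in N, time in s.
With the tool pointing down it reaches from about 0.35 to 0.775 m from the base axis. Payload 5.5 kg.
Tool frame: the origin (TCP) lies midway between the tips of the shut fingers; the grasp point (between the pads) lies 19 mm behind it; z points along the fingers, x is the direction in which the jaws open and shut, and the axes are right-handed (so a half turn about z gives the same grasp; the last joint's range is limited). The gripper opens to 85 mm and grips with 20 to 120 N. Pads are 22 mm wide; open, the fingers measure 114 mm over their backs; the gripper's body (76 mm by 85 mm) begins 54 mm behind the grasp point. The pads swing forward as they close: fully open they stand 13 mm farther back than shut.
Start: joints at [1.191, 0.313, 0.046, 1.304, 0, 1.431], TCP at [0.137, 0.559, 0.231] pointing down, gripper open.
Joint ranges: [-2.76, 2.76], [-0.86, 1.69], [-1.03, 1.26], [-2.2, 2.34], [-1.47, 1.5], [-3.14, 3.14]. Speed limits (rad/s): [2.57, 2.57, 3.14, 3.14, 3.14, 3.14].

INTERFACE

Orientations are given as a unit quaternion [x, y, z, w].
In Python, from workcell import bot gives the robot as it stands.
- The arm moves only by the shell command python3 -m crank 'ROWS' [OPENING] [FORCE]. ROWS is JSON, a list of rows, each a list of 6 numbers: the shift along the tool's x, y, z in units of 40 mm (1.0 is 40 mm), then the turn, a rotation vector about the tool's x, y, z in units of 6 degrees (1.0 is 6 degrees). In form: [[x, y, z, rx, ry, rz], ...]. A call has exactly 8 rows; each row is the pose to reach, as a shift and turn from the pose commanded when the call began, along the tool's axes at that moment; what a row does not reach only later rows make up. A row lasts 1/10 s, in which the tool goes at most 50 mm and 8.59 degrees, less where a joint would pass 70% of its speed; a pose out of reach is approached as far as the arm can. A call with a gripper value outside its range is refused whole. OPENING is the opening, from 0 (shut) to 1 (fully open), set as the call begins (- or left out, the last holds). The fingers move at their own pace and stop on an object; FORCE is the grip in N (left out, the last holds). Time passes only in rows, so rows that repeat a pose let the fingers close, or fill a call up. It gives the time, the measured TCP pose, the force and the opening at its end, in the units of the state.
- bot.get_state(): the state, without advancing time (a new reading comes with each control period).
- bot.capture(name): name is "side" or "top"; returns a dict with "img" (480x640x3 uint8, red, green, blue), "mtx" (3x3 intrinsics, pixels), "R" (3x3) and "t" (3): a world point X has camera coordinates R X + t. Camera axes: x right, y down, z forward; pixel columns grow to the right and rows downward; lengths in m; the calibration is good to about 2 mm. A picture is of the moment at which its call begins. There is no depth.
- bot.sign_off(): hands the job in, once; it reports no verdict.
Trained networks look in a picture, given as the dict that the camera call returned (one of the last four; its "shot" number tells which), for a name from the list of things; names that differ only in an ending like _2 or _b are one class to them, and where a whole thing is asked for, a point or a joint stands for the part that bears it (a point fixed in the world has none). Each returns a list of dicts, best first, with "confidence" (0 to 1); they miss things now and then, are a little off and sometimes report something else, mostly with a low value. They report only what shows in the picture. A call takes as long as a camera call. They do not tell look-alikes from the thing itself.
- bot.silhouettes(picture, label): "region" (480x640 bool, what is visible of it) and "rect" ([left, top, right, bottom] in pixels, round what is visible of it).
- bot.mark_of(picture, label): "location" ([column, row] in pixels: a listed point, or the origin of a listed thing).
The state is a dict: "time": time; "qpos": joint angles; "qvel": joint speeds; "tau": joint torques, N m; "ee_pos": TCP position; "tcp_rot": TCP orientation; "wrist_force": force on the tool from outside, world axes, zero at the start; "ft_torque": the same for the moment, N m; "opening": finger opening in m.
Only numpy, scipy, OpenCV 4.12 (cv2) and the standard library are available. Lean on these libraries where they do the work, as an engineer would, in place of code of your own. Each camera call takes 0.05 s, during which the arm holds its last target. There are 200 camera calls.

## Working session

There is one attempt and no reset: what is moved stays moved. The work goes in short steps, Python scripts to look and compute and a shell command to move; the robot and the scene stay as the last step left them, time stands still between calls to the robot, and variables do not carry over. Pictures are saved under pics/ and viewed, about 8 in all and at most 12, crops included, and the job is handed in when it is done.

```bash
mkdir -p pics; ls; cat > h.py <<'E'
import numpy as np,cv2
from workcell import bot
def save(p,n): cv2.imwrite('pics/'+n,cv2.cvtColor(p,cv2.COLOR_RGB2BGR))
def proj(c,X):
    X=np.atleast_2d(X); q=(c['R']@X.T).T+c['t']; q=(c['mtx']@q.T).T; return q[:,:2]/q[:,2:]
def onz(c,px,z):
    d=c['R'].T@np.linalg.solve(c['mtx'],[px[0],px[1],1.]); o=-c['R'].T@c['t']; return o+d*(z-o[2])/d[2]
E
python3 - <<'E'
from h import *
s=bot.get_state();print(s)
for n in('side','top'):
    c=bot.capture(n);save(c['img'],n+'0.png')
    print(n,'cam pos',-c['R'].T@c['t'])
    for l,z in [('chute',0),('tray',.006),('tray_handle',.036),('tray_home',.006),('hinge',.036),('press_plate',.059),('gate_blade',.012),('beaker',0),('vial',0),('dropper',0),('flask',0),('dropper_red',0)]:
        for r in bot.mark_of(c,l)[:4]:
            print(l,np.round(r['location'],1),round(r['confidence'],2),np.round(onz(c,r['location'],z),3))
E
```

```text
pics
{'time': 0.0, 'qpos': array([1.19142273e+00, 3.14013686e-01, 4.49846482e-02, 1.30361547e+00,
       4.07967225e-06, 1.43120064e+00]), 'qvel': array([-6.73126726e-04, -2.23529884e-03, -8.63091725e-04, -3.23560902e-05,
        7.40373158e-04, -8.95319953e-04]), 'tau': array([-3.64337839e-04, -4.80622065e+01,  2.98535371e+01,  1.93651300e-02,
        1.44396716e-05,  1.35828739e-05]), 'ee_pos': array([0.13636816, 0.55806532, 0.23040364]), 'tcp_rot': array([ 7.86602136e-01,  6.17459494e-01, -8.00239061e-04,  4.62132787e-04]), 'wrist_force': array([ 0.58320505, -0.44086455, -0.07399031]), 'ft_torque': array([0.01157645, 0.05303603, 0.02307027]), 'opening': 0.08567952873082699}
side cam pos [ 0.32969373 -0.72844527  0.42591263]
chute [362.  305.7] 0.6 [ 0.597 -0.005  0.   ]
tray [196.8 245.7] 0.96 [0.332 0.295 0.006]
tray [203.5 313.2] 0.76 [0.335 0.01  0.006]
tray [367.3 293.8] 0.61 [0.615 0.024 0.006]
tray_handle [231.  285.8] 0.89 [0.382 0.039 0.036]
tray_handle [250.3 239.7] 0.8 [0.438 0.235 0.036]
tray_handle [342.2 256.2] 0.75 [0.598 0.122 0.036]
tray_handle [364.  308.3] 0.21 [
[... 790 characters left out ...]
1 0.006]
tray [206.9 333.5] 0.6 [0.336 0.311 0.006]
tray_handle [246.  286.9] 0.86 [0.43  0.23  0.036]
tray_handle [326.5 309.8] 0.85 [0.385 0.072 0.036]
tray_handle [304.6 201.1] 0.59 [0.599 0.115 0.036]
tray_home [411.2 179.3] 0.65 [ 0.647 -0.103  0.006]
hinge [391.9 205.7] 0.66 [ 0.59  -0.058  0.036]
press_plate [338.2 237.4] 0.85 [0.526 0.05  0.059]
gate_blade [383.4 178. ] 0.68 [ 0.649 -0.045  0.012]
beaker [297.4 160.9] 0.63 [0.686 0.129 0.   ]
vial [338.9 150.9] 0.5 [0.707 0.044 0.   ]
dropper [372.6 139.5] 0.54 [ 0.73  -0.025  0.   ]
flask [406.7 134.6] 0.66 [ 0.74  -0.096  0.   ]
dropper_red [220.7 212.6] 0.69 [0.58  0.286 0.   ]
dropper_red [381.4 179. ] 0.66 [ 0.648 -0.043  0.   ]
```

View pics/top0.png

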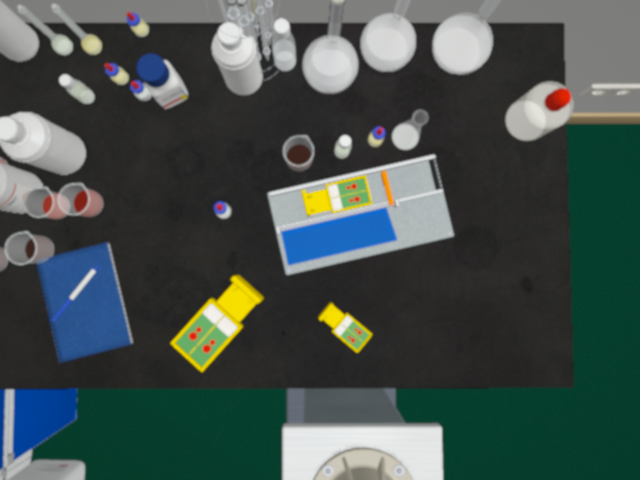

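View pics/side0.png

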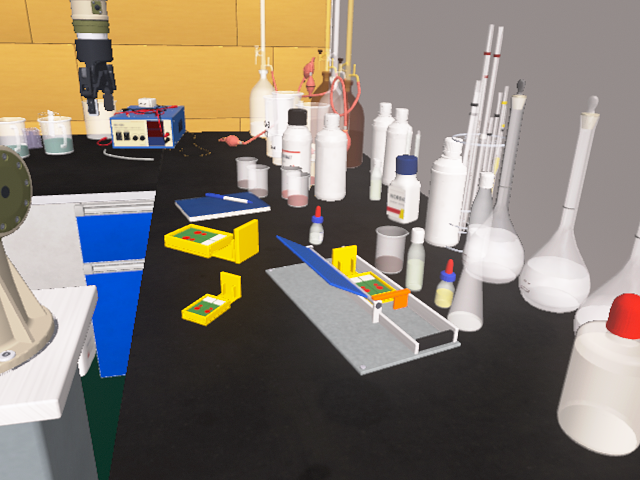

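The three tray look-alikes in the top view are the large one at (217,323), the small one at (346,328), and the one in the chute at (337,196). The chute one is middle-sized, so it is the target. Next I fit the chute pose and check it with an overlay crop.

```bash
cat >> h.py <<'E'
def C2W(p,P):  # chute mm -> world m
    P=np.atleast_2d(P)/1000.; c,s=np.cos(p[2]),np.sin(p[2])
    return np.c_[p[0]+c*P[:,0]-s*P[:,1], p[1]+s*P[:,0]+c*P[:,1], P[:,2]]
E
python3 - <<'E'
from h import *
from scipy.optimize import least_squares
T=bot.capture('top');S=bot.capture('side')
names={'chute':(0,0,0),'tray_home':(30,-98,6),'hinge':(-10,-40,36),'press_plate':(-49.5,77.5,59),'gate_blade':(30,-40,12)}
obs=[]
for c in(T,S):
    for n,P in names.items():
        for r in bot.mark_of(c,n)[:2]: obs.append((c,P,r['location'],2.))
for P,px in [((72,195,6),(268,193)),((72,-155,6),(436,157)),((-100,-155,6),(453,237)),((-100,195,6),(287,273))]: obs.append((T,P,px,1.))
for P,px in [((-100,195,6),(265,270)),((72,-155,6),(460,344)),((-100,-155,6),(363,370))]: obs.append((S,P,px,1.))
f=lambda p:np.concatenate([(proj(c,C2W(p,P))[0]-px)/w for c,P,px,w in obs])
r=least_squares(f,[.598,-.007,.2],loss='soft_l1');p=r.x;print(p,np.degrees(p[2]))
for (c,P,px,w),e in zip(obs,f(p).reshape(-1,2)*1): print('T' if c is T else 'S',P,np.round(e*w,1))
np.save('p.npy',p)
R=C2W(p,[[1000,0,0],[0,1000,0]])-C2W(p,[[0,0,0]])
for c,n in((T,'T'),(S,'S')):
    for l,z in(('tray',6),('tray_handle',36),('beaker',0),('vial',0),('dropper',0),('flask',0),('dropper_red',0)):
        for m in bot.mark_of(c,l)[:3]:
            d=onz(c,m['location'],z/1000)-C2W(p,[0,0,z])[0]; print(n,l,np.round([m['confidence'],d@R[0]*1000,d@R[1]*1000],2))
# overlay
out=[]
for c,b in((T,(250,130,470,290)),(S,(250,220,470,380))):
    k=3; im=cv2.resize(c['img'][b[1]:b[3],b[0]:b[2]],None,fx=k,fy=k,interpolation=cv2.INTER_CUBIC)
    def L(Q,col):
        q=((proj(c,C2W(p,Q))-b[:2]+.5)*k).astype(np.int32); cv2.polylines(im,[q.reshape(-1,1,2)],True,col,1)
    L([(72,195,6),(72,-155,6),(-100,-155,6),(-100,195,6)],(255,0,255))
    L([(62,195,30),(62,-155,30)],(0,255,255)); L([(-2,195,22),(-2,-155,22)],(0,255,255))
    L([(-10,-40,36),(-10,189,36)],(255,0,0))
    L([(-10-78*.878,y,36+78*.479+6) for y in(-30,185)]+[(-14,185,42),(-14,-30,42)],(255,255,255))
    out.append(cv2.resize(im,(660,290) if 0 else (480,349)))
save(np.vstack(out)[:600*2],'fit.png'); print(np.vstack(out).shape)
im=np.vstack(out); save(cv2.resize(im,(int(480*.85),int(698*.85))),'fit.png')
save(np.hstack(out)[:, :],'fit2.png')
E
python3 -c "
import cv2;a=cv2.imread('pics/fit2.png');cv2.imwrite('pics/fit3.png',cv2.resize(a,(800,291)))"
```

```text
[ 0.59589686 -0.01453242  0.22233054] 12.73860171537799
T (0, 0, 0) [ 1.1 -0.3]
T (0, 0, 0) [71.3 44.5]
T (30, -98, 6) [ 2.7 -2.3]
T (-10, -40, 36) [ 1.  -1.3]
T (-10, -40, 36) [-13.9  69.7]
T (-49.5, 77.5, 59) [-0.5 -3.1]
T (30, -40, 12) [2.9 8.7]
S (0, 0, 0) [0.5 1.8]
S (0, 0, 0) [-5.2 15.9]
S (30, -98, 6) [-2.3  1.2]
S (-10, -40, 36) [1.2 2.5]
S (-49.5, 77.5, 59) [-1.8 -1.5]
T (72, 195, 6) [-1.2 -1.9]
T (72, -155, 6) [-2.1 -3.8]
T (-100, -155, 6) [ 0.8 -1.8]
T (-100, 195, 6) [-1.5  0.8]
S (-100, 195, 6) [-0.1 -0.5]
S (72, -155, 6) [ 0.9 -0.6]
S (-100, -155, 6) [-2.9  2.7]
T tray [   0.94 -179.57  372.37]
T tray [   0.85 -243.08   92.71]
T tray [ 0.63 27.55 36.75]
T tray_handle [   0.93 -108.2   269.85]
T tray_handle [  0.69 -13.86 -45.31]
T tray_handle [   0.65 -182.49  135.12]
T beaker [  0.66 123.49 115.55]
T vial [  0.6  122.14  20.21]
T vial [  0.2   48.16 -42.78]
T dropper [  0.58 130.69 -44.09]
T flask [   0.91  116.87 -106.6 ]
T dropper_red [  0.81  55.17 290.81]
S tray [   0.76 -244.72   86.04]
S tray [   0.75 -189.69  368.51]
S tray [ 0.69 29.85 34.69]
S tray_handle [   0.88 -191.6   110.02]
S tray_handle [  0.73  33.36 138.99]
S tray_handle [  0.58 -93.58 290.81]
S beaker [  0.88 131.99 126.45]
S vial [  0.93 116.02  22.54]
S vial [ 0.51 40.41 55.76]
S vial [  0.5   57.6  -15.85]
S dropper [  0.69 130.35 -41.99]
S flask [   0.93  118.08 -108.48]
S flask [0.59 1.06 0.73]
S flask [  0.22  59.32 -19.21]
S dropper_red [  0.8   56.56 288.79]
(698, 480, 3)
```

View pics/fit.png

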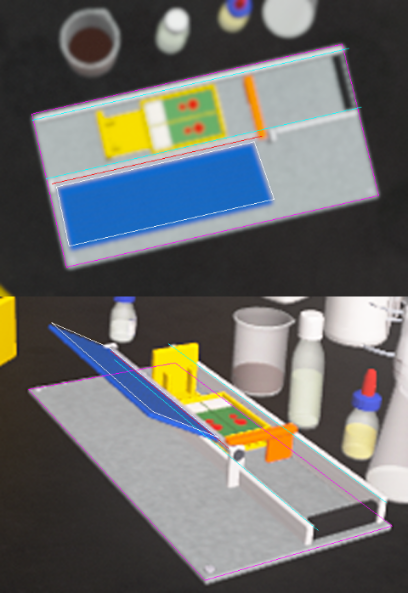

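The fit matches to about 3 mm: the plate corners, hinge and walls line up, and the tray in the chute lies at chute y≈36 mm. Next I work out the approach.

```bash
cat >> h.py <<'E'
from scipy.spatial.transform import Rotation as Ro
def chute(s):
    p=np.load('p.npy'); d=s['ee_pos'][:2]-p[:2]; c,t=np.cos(p[2]),np.sin(p[2])
    return np.round(1000*np.array([c*d[0]+t*d[1],-t*d[0]+c*d[1],s['ee_pos'][2]]),1)
def go(s,P):
    p=np.load('p.npy'); R=Ro.from_quat(s['tcp_rot']); G=Ro.from_euler('z',p[2])*Ro.from_euler('x',np.pi)
    return np.round(R.inv().apply(C2W(p,P)[0]-s['ee_pos'])/.04,2), np.round(np.degrees((R.inv()*G).as_rotvec())/6,2)
E
python3 -c "
from h import *
s=bot.get_state();print(chute(s),go(s,[-12,165,150]))"
```

```text
[-321.6  660.3  231.3] (array([-7.63, 12.45,  2.03]), array([-0.  , -0.  , 10.59]))
```

```bash
python3 -m crank '[[-0.6,1,0,0,0,1.3],[-1.2,2,0,0,0,2.6],[-1.8,3,0,0,0,3.9],[-2.4,4,0,0,0,5.2],[-3,5,0,0,0,6.5],[-3.6,6,0,0,0,7.8],[-4.2,7,0,0,0,9.1],[-4.8,8,0,0,0,10.59]]' 0.82 20; python3 -c "
from h import *
s=bot.get_state();print(chute(s),go(s,[-12,165,150]))"
```

```text
time: 3.4
ee_pos: [0.403, 0.2946, 0.2316]
tcp_rot: [0.994, 0.111, 0.0, -0.0]
wrist_force: [0.6, 0.6, 0.8]
opening: 0.0701
[-120.   344.   231.6] (array([2.7 , 4.48, 2.04]), array([-0.  , -0.01, -0.  ]))
```

```bash
python3 -m crank '[[0.5,0.9,0.2,0,0,0],[1,1.8,0.5,0,0,0],[1.6,2.7,0.9,0,0,0],[2.2,3.6,1.4,0,0,0],[2.7,4.48,1.8,0,0,0],[2.7,4.48,2.04,0,0,0],[2.7,4.48,2.04,0,0,0],[2.7,4.48,2.04,0,0,0]]'; python3 - <<'E'
from h import *
s=bot.get_state();print(s['time'],chute(s),s['wrist_force'],s['opening'])
T=bot.capture('top');S=bot.capture('side')
a=T['img'][130:290,230:450];b=S['img'][120:360,210:450]
save(np.hstack([cv2.resize(a,(440,320),interpolation=cv2.INTER_CUBIC),cv2.resize(b,(320,320))]),'a1.png')
E
```

```text
time: 4.2
ee_pos: [0.5468, 0.1464, 0.1498]
tcp_rot: [0.993, 0.114, -0.0, -0.0]
wrist_force: [-0.4, 0.7, 0.2]
opening: 0.07
4.2 [-12.4 167.8 149.8] [-0.36341886  0.694368    0.1982814 ] 0.07000075235798982
```

View pics/a1.png

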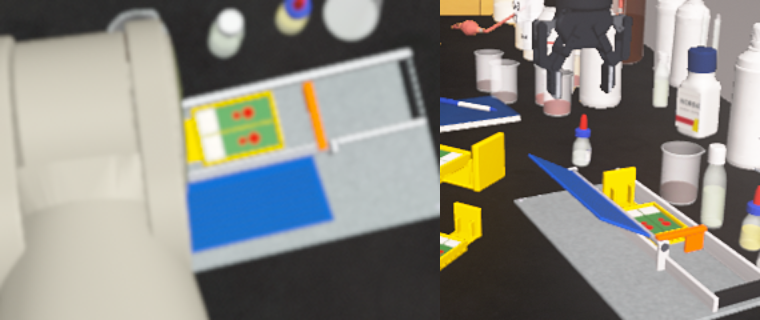

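```bash
python3 -m crank '[[0,0,0.8,0,0,0],[0,0,1.5,0,0,0],[0,0,1.8,0,0,0],[0,0,2.05,0,0,0],[0,0,2.25,0,0,0],[0,0,2.45,0,0,0],[0,0,2.6,0,0,0],[0,0,2.6,0,0,0]]'; python3 -c "
from h import *
s=bot.get_state();print(s['time'],chute(s),s['wrist_force'],s['opening'])"
```

```text
time: 5.1
ee_pos: [0.5478, 0.146, 0.0456]
tcp_rot: [0.994, 0.114, 0.0, -0.0]
wrist_force: [0.7, 0.7, 2.3]
opening: 0.07
5.1 [-11.5 167.2  45.6] [0.74982233 0.67584459 2.34964442] 0.0700166311079961
```

```bash
python3 -m crank '[[0,0,0.1,0,0,0],[0,0,0.2,0,0,0],[0,0,0.3,0,0,0],[0,0,0.4,0,0,0],[0,0,0.48,0,0,0],[0,0,0.48,0,0,0],[0,0,0.48,0,0,0],[0,0,0.48,0,0,0]]'; python3 - <<'E'
from h import *
s=bot.get_state();print(s['time'],chute(s),s['wrist_force'],s['opening'])
S=bot.capture('side');T=bot.capture('top')
p=np.load('p.npy'); b=(260,180,460,380)
im=cv2.resize(S['img'][180:380,260:460],(600,600),interpolation=cv2.INTER_CUBIC)
for g,col in((.36,(255,0,0)),(.5,(0,255,0)),(.6,(255,0,255)),(.7,(0,255,255))):
    r=.5-g; d=np.array([-np.cos(r),0,np.sin(r)]); n=np.array([np.sin(r),0,np.cos(r)])
    Q=[np.array([-10,y,36])+82*d+2*n for y in(-30,185)]
    q=((proj(S,C2W(p,Q))-b[:2]+.5)*3).astype(np.int32); cv2.line(im,tuple(map(int,q[0])),tuple(map(int,q[1])),col,1)
save(im,'a2.png')
for l,z in(('tray',6),('tray_handle',36)):
    for m in bot.mark_of(S,l)[:3]: print(l,m['confidence'],chute({'ee_pos':onz(S,m['location'],z/1000)}))
E
```

```text
time: 5.9
ee_pos: [0.5467, 0.1457, 0.0262]
tcp_rot: [0.994, 0.114, -0.001, 0.0]
wrist_force: [-4.0, -1.6, 5.1]
opening: 0.0698
5.9 [-12.7 167.1  26.2] [-3.97801141 -1.5705367   5.14045953] 0.06978645836811721
tray 0.91 [-189.9  358.5    6. ]
tray 0.83 [-240.4   88.7    6. ]
tray 0.76 [32.  37.8  6. ]
tray_handle 0.88 [-99.7 276.8  36. ]
tray_handle 0.61 [-193.4  110.4   36. ]
tray_handle 0.58 [ 34.9 139.9  36. ]
```

View pics/a2.png

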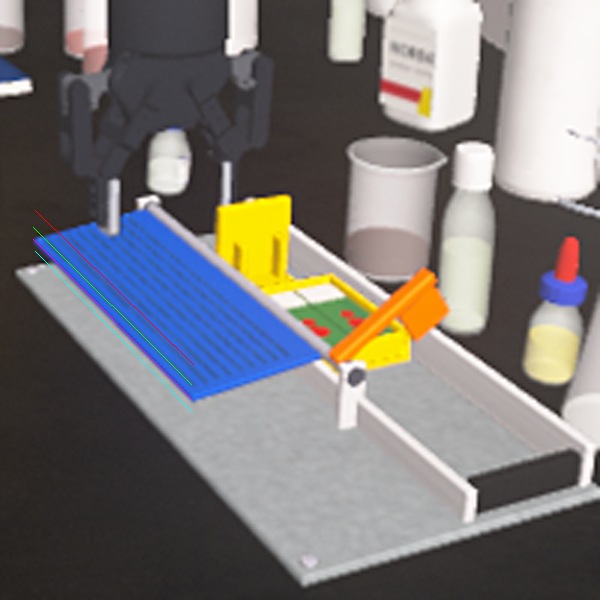

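The picture shows the gate open at about 0.55–0.6 rad. The blade at crop pixel (430,305) is well up, one finger is on the plate at (112,230), and the other is behind the handle at (227,190). I start the push.

```bash
python3 -m crank '[[0,0.1,0.05,0,0,0],[0,0.25,0.05,0,0,0],[0,0.4,0.05,0,0,0],[0,0.55,0.05,0,0,0],[0,0.7,0.05,0,0,0],[0,0.8,0.05,0,0,0],[0,0.9,0.05,0,0,0],[0,1.0,0.05,0,0,0]]'; python3 -m crank '[[0,0.1,0,0,0,0],[0,0.2,0,0,0,0],[0,0.3,0,0,0,0],[0,0.4,0,0,0,0],[0,0.5,0,0,0,0],[0,0.6,0,0,0,0],[0,0.7,0,0,0,0],[0,0.8,0,0,0,0]]';  python3 - <<'E'
from h import *
s=bot.get_state();print(s['time'],chute(s),s['wrist_force'],s['opening'])
S=bot.capture('side')
save(cv2.resize(S['img'][180:380,260:460],(600,600),interpolation=cv2.INTER_CUBIC),'a3.png')
for l,z in(('tray',6),('tray_handle',36)):
    for m in bot.mark_of(S,l)[:3]: print(l,m['confidence'],chute({'ee_pos':onz(S,m['location'],z/1000)}))
E
```

```text
time: 6.9
ee_pos: [0.557, 0.1088, 0.0249]
tcp_rot: [0.993, 0.114, 0.001, -0.002]
wrist_force: [-2.6, 7.1, 6.9]
opening: 0.0697
time: 7.7
ee_pos: [0.5642, 0.0777, 0.025]
tcp_rot: [0.993, 0.114, 0.001, -0.002]
wrist_force: [-3.4, 7.0, 6.5]
opening: 0.0699
7.7 [-10.5  97.   25. ] [-3.38363136  6.97306292  6.49244751] 0.06994074100632008
tray 0.9 [27.8 -3.8  6. ]
tray 0.79 [-247.6   80.7    6. ]
tray 0.65 [-191.8  349.3    6. ]
tray_handle 0.92 [-191.2  118.    36. ]
tray_handle 0.86 [28.8 98.9 36. ]
tray_handle 0.61 [-100.1  268.3   36. ]
```

View pics/a3.png

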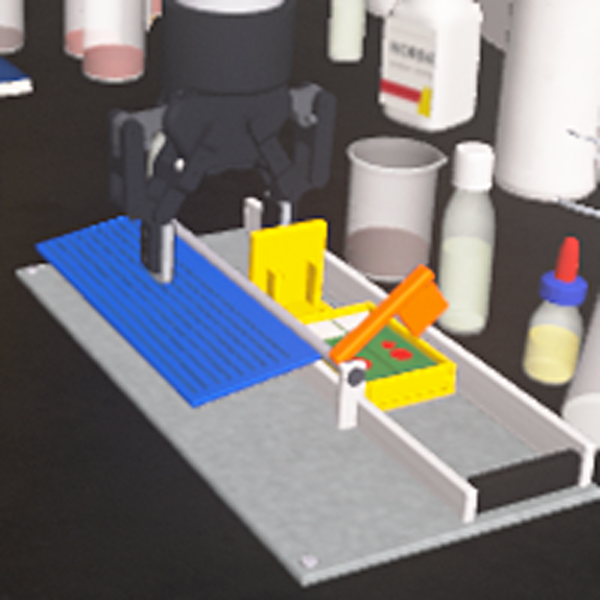

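The tray is under the raised blade, pushed squarely, and the gate is still open. I continue.

```bash
python3 -m crank '[[0,0.1,0,0,0,0],[0,0.2,0,0,0,0],[0,0.3,0,0,0,0],[0,0.4,0,0,0,0],[0,0.5,0,0,0,0],[0,0.6,0,0,0,0],[0,0.7,0,0,0,0],[0,0.8,0,0,0,0]]' && python3 -m crank '[[0,0.1,0,0,0,0],[0,0.2,0,0,0,0],[0,0.3,0,0,0,0],[0,0.4,0,0,0,0],[0,0.5,0,0,0,0],[0,0.6,0,0,0,0],[0,0.7,0,0,0,0],[0,0.8,0,0,0,0]]';  python3 - <<'E'
from h import *
s=bot.get_state();print(s['time'],chute(s),s['wrist_force'],s['opening'])
S=bot.capture('side')
for l,z in(('tray',6),('tray_handle',36)):
    for m in bot.mark_of(S,l)[:3]: print(l,m['confidence'],chute({'ee_pos':onz(S,m['location'],z/1000)}))
E
```

```text
time: 8.65
ee_pos: [0.5714, 0.0466, 0.0249]
tcp_rot: [0.993, 0.114, 0.001, -0.002]
wrist_force: [-2.4, 6.8, 7.2]
opening: 0.07
time: 9.45
ee_pos: [0.5786, 0.0155, 0.0249]
tcp_rot: [0.993, 0.114, 0.001, -0.002]
wrist_force: [-3.1, 7.1, 7.8]
opening: 0.0702
9.45 [-10.3  33.1  24.9] [-3.09217632  7.08978741  7.82569127] 0.0701739124234589
tray 0.78 [ 33.6 -70.3   6. ]
tray 0.78 [-245.4   86.7    6. ]
tray 0.62 [ 31.2 -98.7   6. ]
tray_handle 0.95 [-95.6 290.5  36. ]
tray_handle 0.89 [-194.6  109.7   36. ]
tray_handle 0.7 [30.6 19.3 36. ]
```

```bash
python3 -m crank '[[0,0.1,0,0,0,0],[0,0.2,0,0,0,0],[0,0.3,0,0,0,0],[0,0.38,0,0,0,0],[0,0.46,0,0,0,0],[0,0.52,0,0,0,0],[0,0.57,0,0,0,0],[0,0.6,0,0,0,0]]' && python3 -m crank '[[0,0.02,0,0,0,0],[0,0.04,0,0,0,0],[0,0.06,0,0,0,0],[0,0.08,0,0,0,0],[0,0.09,0,0,0,0],[0,0.1,0,0,0,0],[0,0.1,0,0,0,0],[0,0.1,0,0,0,0]]';  python3 - <<'E'
from h import *
s=bot.get_state();print(s['time'],chute(s),s['wrist_force'],s['opening'])
S=bot.capture('side')
save(cv2.resize(S['img'][200:380,280:460],(600,600),interpolation=cv2.INTER_CUBIC),'a4.png')
E
```

```text
time: 10.4
ee_pos: [0.584, -0.0079, 0.0249]
tcp_rot: [0.993, 0.114, 0.001, -0.002]
wrist_force: [-3.2, 6.6, 7.9]
opening: 0.0703
time: 11.2
ee_pos: [0.5849, -0.0117, 0.0249]
tcp_rot: [0.993, 0.114, 0.001, -0.002]
wrist_force: [-2.6, 7.1, 7.5]
opening: 0.07
11.2 [-10.1   5.2  24.9] [-2.61445824  7.13523215  7.49641118] 0.07001360371942643
```

View pics/a4.png

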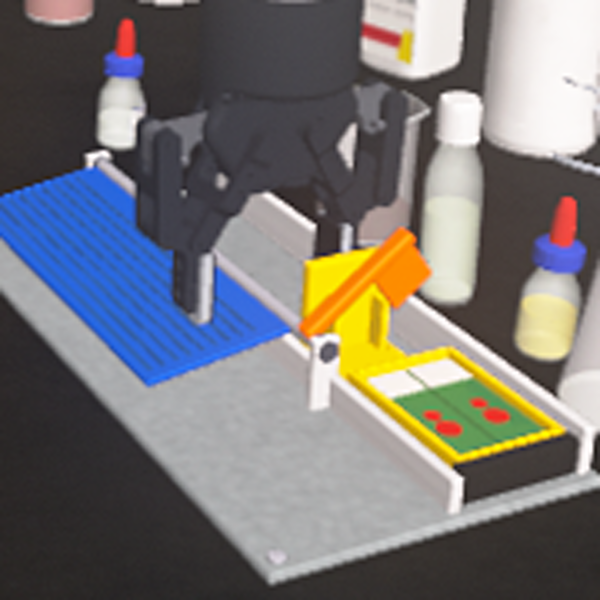

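```bash
python3 -m crank '[[0,0.02,0,0,0,0],[0,0.04,0,0,0,0],[0,0.06,0,0,0,0],[0,0.08,0,0,0,0],[0,0.09,0,0,0,0],[0,0.1,0,0,0,0],[0,0.1,0,0,0,0],[0,0.1,0,0,0,0]]';  python3 - <<'E'
from h import *
s=bot.get_state();print(s['time'],chute(s),s['wrist_force'],s['opening'])
E
```

```text
time: 12.05
ee_pos: [0.5849, -0.0119, 0.0249]
tcp_rot: [0.993, 0.116, 0.001, -0.005]
wrist_force: [-4.8, 17.9, 11.1]
opening: 0.0695
12.05 [-10.1   5.   24.9] [-4.82244653 17.90919716 11.14634163] 0.06954221203443975
```

The wrist force jumped to 18 N with the handle's rear face at y≈-6, so the tray is home. I back off, then raise slowly so the gate follows the finger shut.

```bash
python3 -m crank '[[0,-0.1,0,0,0,0],[0,-0.2,0,0,0,0],[0,-0.3,0,0,0,0],[0,-0.4,0,0,0,0],[0,-0.5,0,0,0,0],[0,-0.6,0,0,0,0],[0,-0.7,0,0,0,0],[0,-0.7,0,0,0,0]]' && python3 -m crank '[[0,0,-0.1,0,0,0],[0,0,-0.2,0,0,0],[0,0,-0.35,0,0,0],[0,0,-0.5,0,0,0],[0,0,-0.65,0,0,0],[0,0,-0.8,0,0,0],[0,0,-0.95,0,0,0],[0,0,-1.1,0,0,0]]' && python3 -m crank '[[0,0,-0.3,0,0,0],[0,0,-0.8,0,0,0],[0,0,-1.3,0,0,0],[0,0,-1.8,0,0,0],[0,0,-2.3,0,0,0],[0,0,-2.8,0,0,0],[0,0,-3,0,0,0],[0,0,-3,0,0,0]]';  python3 - <<'E'
from h import *
s=bot.get_state();print(s['time'],chute(s),s['wrist_force'],s['opening'])
S=bot.capture('side')
save(cv2.resize(S['img'][180:380,260:460],(600,600),interpolation=cv2.INTER_CUBIC),'a5.png')
for m in bot.mark_of(S,'tray')[:3]: print(m['confidence'],chute({'ee_pos':onz(S,m['location'],.006)}))
E
```

```text
time: 12.85
ee_pos: [0.5812, 0.0085, 0.0256]
tcp_rot: [0.994, 0.114, 0.002, 0.001]
wrist_force: [-0.9, -3.5, 6.4]
opening: 0.0702
time: 13.65
ee_pos: [0.5782, 0.0097, 0.0684]
tcp_rot: [0.994, 0.114, -0.001, -0.0]
wrist_force: [0.2, 0.3, -1.2]
opening: 0.07
time: 14.45
ee_pos: [0.58, 0.0094, 0.1901]
tcp_rot: [0.994, 0.114, 0.001, 0.0]
wrist_force: [0.3, -0.1, -0.4]
opening: 0.0701
14.45 [-10.2  26.9 190.1] [ 0.27582278 -0.12449598 -0.42051746] 0.07006689610197138
0.92 [-245.8   74.1    6. ]
0.87 [  30.3 -101.1    6. ]
0.71 [-194.8  367.7    6. ]
```

View pics/a5.png

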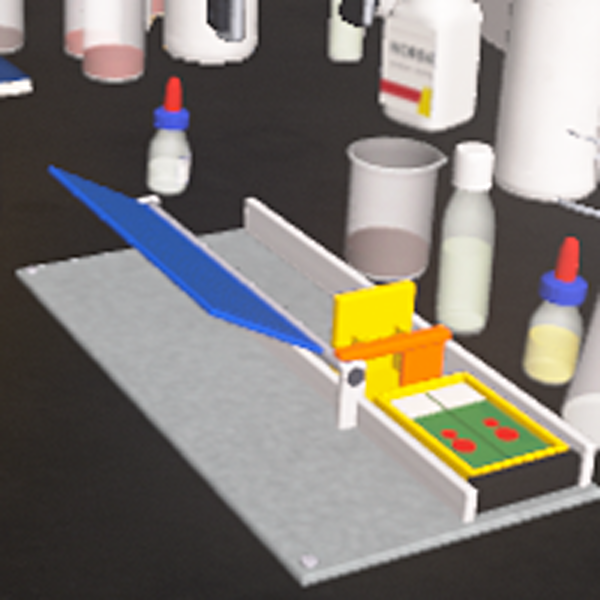

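The gate is shut behind the tray, the tray is flat against the stop (mark at y≈-101 mm, home is -98), the arm is clear, and the bottles in view are where they stood.

```bash
python3 -c "
from workcell import bot
print(bot.sign_off())"
```

```text
the job is handed in; nothing more can be done
None
```

The tray is home against the end stop with the gate shut behind it, and the job is handed in. The arm's last reading, just before that, was at 14.45 s of the 37 s allowed.

**What I did:** One fingertip pressed the blue plate to about 0.55–0.6 rad (estimated from an overlay), with the gripper open 70 mm and straddling the hinge. The other fingertip pushed the handle along the chute to the stop. I then backed off about 20 mm and raised the arm slowly, so the gate followed the finger shut.

**Last checks:**
- **Tray home:** the wrist force along the push rose from 7 to 18 N with the handle's rear face at about y -6 mm, as expected. The final mark put the tray at y -101 mm, against -98 at home. That is 1 mm inside the allowed limit of -102, but the networks are only good to a few mm and the force check fits -98.
- **Gate and tray:** the last picture shows the gate shut and the tray flat.
- **Arm:** it was clear of everything, with wrist force about zero.
- **Bystanders:** the red-teat dropper, beaker, vial and dropper looked unmoved in the last picture. The flask was only partly in that crop, and I did not re-measure any of them.

**Not measured directly:** I had no readout of the gate angle or of any contact between gate and tray, so both are judged from the pictures.

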